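Refit the lens of the stall's stand magnifier

ROBOT

A 6-joint arm with a two-finger parallel gripper is mounted at the origin on the work surface. World frame = base frame: x ahead of the robot, y to its left, z up, the work surface at z = 0. Lengths are in m, angles in rad, forces in N, time in s.
With the tool pointing down it reaches from about 0.35 to 0.85 m from the base axis. Payload 8.1 kg.
Tool frame: the origin (TCP) lies at the very end of the fingers, on their centre line; the grasp point (between the pads) lies 19 mm behind it; z points along the fingers, y is the direction in which the jaws open and shut (so a half turn about z gives the same grasp; the last joint's range is limited). The gripper opens to 85 mm and grips with 20 to 120 N. Pads are 22 mm wide; open, the fingers measure 114 mm over their backs; the gripper's body (76 mm by 85 mm) begins 54 mm behind the grasp point. The pads swing forward as they close: fully open they stand 13 mm farther back than shut.
Start: joints at [1.175, 0.13, 1.488, -0, 1.523, -0.085], TCP at [0.183, 0.571, 0.231] pointing down, gripper open.
Joint ranges: [-2.96, 2.96], [-0.89, 2.26], [0.02, 2.5], [-1.34, 4.48], [0, 2.73], [-2.66, 2.66]. Speed limits (rad/s): [2.39, 2.39, 2.79, 3.14, 3.14, 3.14].

INTERFACE

Orientations are given as [roll, pitch, yaw] about the fixed x, y, z axes, in that order (R = Rz(yaw) Ry(pitch) Rx(roll)).
In Python, from workcell import get_state, get_image, sign_off gives the robot as it stands.
- The arm moves only by the tool step_arm, never from a script. Its argument "commands" is a list of rows, each a list of 6 numbers: the shift along the tool's x, y, z in cm, then the turn, a rotation vector about the tool's x, y, z in rad. A call has exactly 8 rows; each row shifts and turns the pose as measured when the row begins, along the tool's axes as they then stand; what a row does not reach is not made up. A row lasts 1/8 s, in which the tool goes at most 62.5 mm and 10.7 degrees, less where a joint would pass 70% of its speed; a pose out of reach is approached as far as the arm can. A call with a gripper value outside its range is refused whole. "grip" is the finger opening in cm, from 0 to 8.54, set as the call begins (left out, the last holds). The fingers move at their own pace and stop on an object; "newtons" is the grip in N (left out, the last holds). Time passes only in rows, so rows that do not move let the fingers close, or fill a call up. It gives the time, the measured TCP pose, the force and the opening at its end, in the units of the state.
- get_state(): the state, without advancing time (a new reading comes with each control period).
- get_image(name): name is "scene" or "top" or "wrist"; returns a dict with "pixels" (400x640x3 uint8, blue, green, red), "range_z" (400x640 float32, m along the optical axis (not along the pixel's ray), 0 where there is no reading), "vfov" (degrees; the focal length in pixels is half the picture's height over the tangent of half this angle, whatever the lens; pixels are square), "cx", "cy" (the principal point, pixels), "R" (3x3) and "t" (3): a world point X has camera coordinates R X + t. Camera axes: x right, y down, z forward; pixel columns grow to the right and rows downward; lengths in m; the calibration is good to about 2 mm. The wrist camera is an equidistant fisheye: a pixel r from the principal point sees the ray r / f radians off the axis. A picture is of the moment at which its call begins.
- sign_off(): hands the job in, once; it reports no verdict.
The state is a dict: "clock": time; "qpos": joint angles; "joint_velocities": joint speeds; "tau": joint torques, N m; "position": TCP position; "orientation": TCP orientation; "wrist_force": force on the tool from outside, world axes, zero at the start; "torque": the same for the moment, N m; "gripper_width": opening from 0.0 (shut) to 1.0 (fully open).
Only numpy, scipy, OpenCV 4.12 (cv2) and the standard library are available. Lean on these libraries where they do the work, as an engineer would, in place of code of your own. Each camera call takes 0.05 s, during which the arm holds its last target. There are 200 camera calls.

TASK

The lens of the stall's stand magnifier has been out for cleaning. Seat the lens mount flat in the magnifier's mouth, eyepiece up, then put the brass ring over it and screw it clockwise until it is snug and holds the lens; be gentle with the lens, stop turning as soon as it tightens, and let go. Leave the paperweight, coin jar and stamp tin alone.

Things in the scene. Friction and masses are not known exactly. Their poses are not given: they have to be found in the camera images.
- mouth (a point): Centre of the magnifier's mouth at the level of its rim, 80 mm above the table, z up. The bore is 38.4 mm wide; 3 mm below the rim is the lens seat, a flat springy black gasket that gives 1 mm per 13 N. The aluminium collar around it is 46 mm in diameter, 52 mm over its threads, and reaches 30 mm down from the rim.
- stand: The magnifier, fixed to the table: grey foot ring of 92 mm diameter, three thin legs, collar on top; origin on the mouth's axis at table level. The thread gaps' angle is not tied to its yaw.
- thread (a point): On the collar's axis, level with the flat thread tops, 1.5 mm below the rim. Coarse right-hand thread outside the collar: three 40 degree gaps, 120 degrees apart, lead into grooves that fall 1 mm per 10 degrees clockwise (from above). The gaps' angle differs from run to run and is NOT given by this point's orientation or the stand's: find it by feel or eye.
- lens: Loose black lens mount, about 50 g; origin at the centre of its underside, z up. Flange 36 mm diameter, 5.5 mm thick, chamfered below; on it an eyepiece barrel, 26 mm diameter, from 5.5 to 19.5 mm height: grip it here. Starts flat on the coaster. Seated, its underside is 3 mm below the rim, its flange 2.5 mm above it, at any yaw. It cracks if pressed with over 30 N.
- ring: Loose brass screw ring, 62 mm diameter, 17 mm high, about 90 g, standing on the table lip up; origin at the centre of its underside, z up. Skirt 54 mm wide inside, three inward lugs at its lower edge, 20 degrees wide, 120 degrees apart (one on its +x axis), 48 mm across. Friction is enough to turn it by a grip of 30 N.
- ring_lip (a point): Centre of the ring's 30 mm hole, 17.2 mm above its underside; lip 3 mm thick. Depth of the ring's underside below the rim: 3 mm with lugs on the thread tops; 6 to 9 mm once dropped through the gaps; 11.7 mm when the lip meets the seated lens, about 30 degrees clockwise from mid-gap. Some 12 degrees on it begins to clamp: sinking again, moment rising; 20 degrees more cracks the lens.
- coaster: cork coaster on which the lens lies, 84 mm diameter, 4 mm thick, fixed to the table; origin at the centre of its underside
- paperweight: green glass paperweight, 54 mm diameter, 40 mm high; origin under its centre; bystander
- coin_jar: jar with red cap, 60 mm diameter, 75 mm high; origin under its centre; bystander
- stamp_tin: blue and yellow tin, 73 x 98 mm, 31 mm high; origin under its centre; bystander
Not all that is in view belongs to the job. Of the things that look like the lens, take the one that is farthest from the robot's base at the start.

How it is judged:
On the way, in this order (a step that is already met when the one before it is completed fails the run):
1. the lens lies seated in the mouth, eyepiece up, with the ring not yet on (horizontal distance between lens and mouth below 0.002 m and z of lens in the frame of mouth between -0.0065 and -0.002 m and angle between lens's own z axis and vertical below 0.06 rad and distance between ring and mouth above 0.05 m), for 0.2 s.
2. the ring has been screwed down over the seated lens (horizontal distance between ring and mouth below 0.003 m and z of ring in the frame of mouth below -0.0102 m and horizontal distance between lens and mouth below 0.002 m), for 0.1 s.
At the end, for the whole second after the job is handed in: Lens level (3 degrees), eyepiece up, its underside 2 to 6.5 mm below the rim and within 2 mm of the mouth's axis; ring level over it, within 3 mm of the axis, underside at least 10.2 mm below the rim, at rest and snug: pressing the lens with more than 2 N after release (all of step 2 and z of lens in the frame of mouth between -0.0065 and -0.002 m and angle between each of lens, ring's own z axis and vertical below 0.06 rad and contact force between ring and lens above 2 N and linear speed of ring below 0.02 m/s); the robot touches nothing.
It fails at once if the lens is pressed against the collar with more than 30 N (contact force between lens and stand above 30 N).
It fails at once if the ring presses on the lens with more than 30 N (contact force between ring and lens above 30 N).
It fails at once if a bystander is moved by more than 20 mm (distance of any of paperweight, coin_jar, stamp_tin from where it was at the start of the episode above 0.02 m).
It also fails if it takes over 72 s, if anything falls off the work surface, if the arm or the gripper's body presses on something with over 40 N, if the wrist force passes 120 N, or if a joint passes its speed limit or range.

## Working session

There is one attempt and no reset: what is moved stays moved. The work goes in short steps, Python scripts to look and compute and a tool call to move; the robot and the scene stay as the last step left them, time stands still between calls to the robot, and variables do not carry over. Pictures are saved under pics/ and viewed, about 8 in all and at most 12, crops included, and the job is handed in when it is done.

Besides the shell and the picture viewer there is one more tool, called after "Call:" by a JSON object that holds its "fn" and its "kwargs", one argument or row to a line. step_arm: Moves the arm, as the interface text tells. Its arguments: {"type":"object","properties":{"commands":{"type":"array","items":{"type":"array","items":{"type":"number"}}},"grip":{"type":"number"},"newtons":{"type":"number"}},"required":["commands"]}

```bash
ls; mkdir -p pics
cat > h.py <<'E'
import numpy as np, cv2
from workcell import get_state, get_image, sign_off
def f_of(im): return 200/np.tan(np.radians(im["vfov"])/2)
def cloud(im):
    f=f_of(im); z=im["range_z"].astype(float)
    v,u=np.mgrid[0:400,0:640]
    if im.get("fish"):
        dx,dy=u-im["cx"],v-im["cy"]; r=np.hypot(dx,dy)+1e-9; th=r/f
        P=np.stack([np.tan(th)*dx/r*z,np.tan(th)*dy/r*z,z],-1)
    else: P=np.stack([(u-im["cx"])/f*z,(v-im["cy"])/f*z,z],-1)
    W=(P-np.array(im["t"]))@np.array(im["R"])
    W[z<=0]=np.nan
    return W
def grab(n):
    im=get_image(n); im["fish"]=(n=="wrist"); return im
E
python3 - <<'E'
from h import *
s=get_state(); print(s)
for n in("top","scene"):
    im=grab(n); np.save(n+".npy",im,allow_pickle=True); cv2.imwrite(f"pics/{n}0.png",im["pixels"])
    print(n,im["vfov"],im["cx"],im["cy"],np.array(im["R"]).round(3).tolist(),im["t"])
E
```

```text
pics
{'clock': 0.0, 'qpos': array([ 1.17462263e+00,  1.31145653e-01,  1.48928842e+00, -2.26499648e-05,
        1.52299055e+00, -8.53767429e-02]), 'joint_velocities': array([-0.00131465,  0.00064637,  0.00017153, -0.00078141, -0.00026132,
       -0.00110155]), 'tau': array([-4.81081242e-04, -5.69407690e+01, -5.00549126e+01, -2.96457520e-04,
        1.45886501e-02, -3.14875763e-05]), 'position': array([0.18325109, 0.57075404, 0.23024867]), 'orientation': array([-3.13976543e+00, -1.33677906e-04,  2.83079668e+00]), 'wrist_force': array([-0.0973098 ,  0.49395698, -0.60309543]), 'torque': array([-0.02627885, -0.03022148,  0.00426812]), 'gripper_width': 1.0015640186351713}
top 49.655941660418335 316.7680167463579 200.71750933853085 [[-0.021, -1.0, 0.0], [-0.992, 0.02, -0.122], [0.122, -0.003, -0.993]] [0.09291209 0.57060439 1.20009334]
scene 52.99156447601348 314.5303551250744 201.0083803800499 [[0.587, 0.809, 0.006], [0.573, -0.41, -0.71], [-0.572, 0.42, -0.704]] [-0.41040724 -0.24273467  1.24382746]
```

View pics/top0.png

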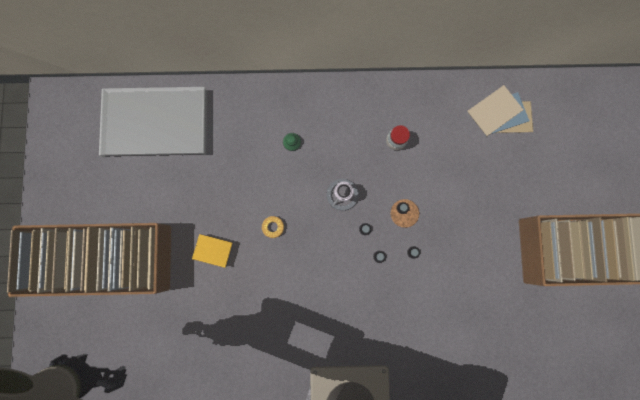

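View pics/scene0.png

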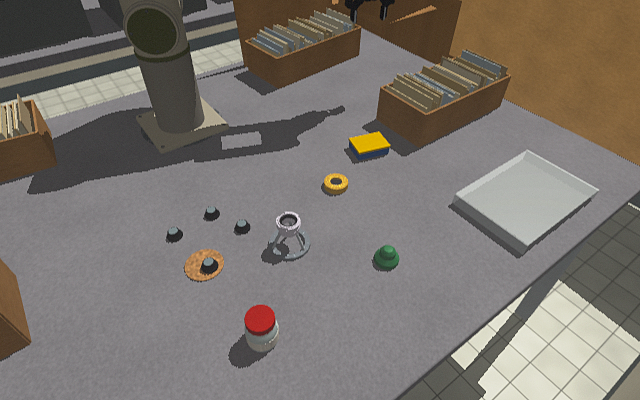

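The top view shows four lens-like mounts at about (365,229), (380,257), (414,252) and (403,208), the last on the cork coaster. The stand's mouth is at (344,190), the ring at (272,227), the paperweight at (291,142), the jar at (399,136) and the tin at (212,250). The scene view agrees, with the coaster lens at (208,265). I'll measure them all next.

Run:
```python
from h import *
for n,L in (("top",dict(a=(365,229),b=(380,257),c=(414,252),coast=(403,208),mouth=(344,190),ring=(272,227),pw=(291,142),jar=(399,136),tin=(212,250))),
            ("scene",dict(a=(242,226),b=(211,213),c=(174,234),coast=(208,265),mouth=(288,221),ring=(336,183)))):
    im=np.load(n+".npy",allow_pickle=True).item(); W=cloud(im)
    for k,(u,v) in L.items():
        w=W[v-20:v+21,u-20:u+21].reshape(-1,3)
        zs=w[:,2]; zmax=np.nanpercentile(zs,99.7)
        m=zs>(0.065 if k=="mouth" else 0.008)
        if k in("a","b","c","coast"): m=(zs>0.014)&(zs<.03)
        q=w[m]; 
        print(n,k,m.sum(),"mean",q.mean(0).round(4),"mid",((q.min(0)+q.max(0))/2).round(4),"ext",np.ptp(q,axis=0).round(3),"zmax",round(zmax,4),"r",np.hypot(*q.mean(0)[:2]).round(3))
im=np.load("top.npy",allow_pickle=True).item()["pixels"]
cv2.imwrite("pics/crop1.png",cv2.resize(im[160:280,240:440],None,fx=4,fy=4,interpolation=cv2.INTER_CUBIC))
```

```text
top a 60 mean [ 0.4913 -0.0557  0.0201] mid [ 0.4925 -0.0555  0.02  ] ext [0.023 0.024 0.012] zmax 0.0234 r 0.494
top b 63 mean [ 0.4113 -0.0936  0.0196] mid [ 0.412 -0.093  0.02 ] ext [0.023 0.023 0.011] zmax 0.0229 r 0.422
top c 64 mean [ 0.4217 -0.1924  0.02  ] mid [ 0.4214 -0.1932  0.0202] ext [0.023 0.023 0.011] zmax 0.0238 r 0.464
top coast 68 mean [ 0.5508 -0.1659  0.0232] mid [ 0.5522 -0.1661  0.0218] ext [0.027 0.026 0.016] zmax 0.0276 r 0.575
top mouth 199 mean [0.5937 0.0083 0.0775] mid [0.5945 0.0081 0.0757] ext [0.052 0.05  0.018] zmax 0.0831 r 0.594
top ring 287 mean [0.5026 0.2112 0.0171] mid [0.494  0.2095 0.0162] ext [0.078 0.07  0.016] zmax 0.0219 r 0.545
top pw 249 mean [0.752  0.1525 0.0252] mid [0.7701 0.1518 0.0265] ext [0.081 0.098 0.036] zmax 0.0427 r 0.767
top jar 435 mean [ 0.7462 -0.1514  0.0623] mid [ 0.7529 -0.1661  0.045 ] ext [0.064 0.081 0.072] zmax 0.08 r 0.761
top tin 921 mean [0.4379 0.3803 0.0309] mid [0.4438 0.3814 0.0234] ext [0.107 0.111 0.031] zmax 0.0372 r 0.58
scene a 77 mean [ 0.4944 -0.0598  0.0173] mid [ 0.4942 -0.0595  0.0176] ext [0.023 0.024 0.006] zmax 0.0194 r 0.498
scene b 68 mean [ 0.4147 -0.0983  0.0176] mid [ 0.4132 -0.0979  0.0176] ext [0.025 0.026 0.007] zmax 0.0195 r 0.426
scene c 81 mean [ 0.4255 -0.1969  0.0177] mid [ 0.4249 -0.1964  0.0175] ext [0.024 0.025 0.007] zmax 0.0197 r 0.469
scene coast 117 mean [ 0.5548 -0.1701  0.0209] mid [ 0.5529 -0.1695  0.0198] ext [0.025 0.025 0.011] zmax 0.0243 r 0.58
scene mouth 335 mean [0.5981 0.0031 0.075 ] mid [0.5952 0.0047 0.0731] ext [0.054 0.053 0.016] zmax 0.0799 r 0.598
scene ring 290 mean [0.5068 0.206  0.0145] mid [0.5049 0.2089 0.0133] ext [0.064 0.065 0.01 ] zmax 0.0179 r 0.547
```

View pics/crop1.png

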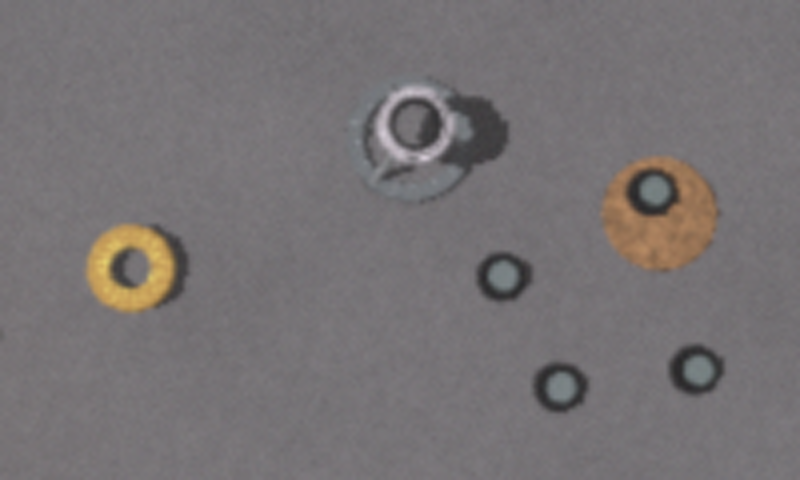

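I'm taking the mount on the coaster, at (653,190) in the crop. Its base distance is 0.58 m against 0.50, 0.47 and 0.42 for the others, and it is the one on the coaster, as described. I'll hover over it now.

```bash
cat >> h.py <<'E'
from scipy.spatial.transform import Rotation as Ro
def Rdown(yaw): return Ro.from_euler("xyz",[np.pi,0,yaw])
def plan(pos,yaw,n,n_pad=8):
    "print rows (cm, rad) from present pose to pos/yaw tool-down, evenly in n rows"
    s=get_state(); p=np.array(s["position"],float); R=Ro.from_euler("xyz",s["orientation"])
    y0=s["orientation"][2]; dy=yaw-y0   # keep turn direction explicit: yaw given unwrapped near y0
    w=(R.inv()*Rdown(yaw)).as_rotvec()
    if abs(w[2])>3: print("wrap!")
    P0=p; rows=[]
    for i in range(n):
        R0=R*Ro.from_rotvec(w*i/n)
        d=R0.inv().apply((np.array(pos)-P0)/n)*100
        rows.append(np.r_[d,w/n])
    print("from",p.round(4),"yaw",round(y0,4),"q",s["qpos"].round(2),"clock",round(float(s["clock"]),2))
    for r in rows: print("["+", ".join(f"{x:.2f}" if j<3 else f"{x:.3f}" for j,x in enumerate(r))+"],")
E
python3 -c "
from h import *
plan([0.553,-0.168,0.15],np.pi/2,16)"
```

```text
from [0.1833 0.5708 0.2303] yaw 2.8308 q [ 1.17  0.13  1.49  0.    1.52 -0.09] clock 0.1
[-3.61, -3.69, 0.51, -0.000, 0.000, 0.079],
[-3.89, -3.39, 0.51, -0.000, 0.000, 0.079],
[-4.15, -3.08, 0.51, -0.000, 0.000, 0.079],
[-4.38, -2.74, 0.51, -0.000, 0.000, 0.079],
[-4.58, -2.39, 0.51, -0.000, 0.000, 0.079],
[-4.75, -2.02, 0.51, -0.000, 0.000, 0.079],
[-4.90, -1.64, 0.50, -0.000, 0.000, 0.079],
[-5.01, -1.25, 0.50, -0.000, 0.000, 0.079],
[-5.09, -0.85, 0.50, -0.000, 0.000, 0.079],
[-5.14, -0.45, 0.50, -0.000, 0.000, 0.079],
[-5.16, -0.04, 0.50, -0.000, 0.000, 0.079],
[-5.15, 0.36, 0.50, -0.000, 0.000, 0.079],
[-5.11, 0.77, 0.50, -0.000, 0.000, 0.079],
[-5.03, 1.17, 0.50, -0.000, 0.000, 0.079],
[-4.92, 1.56, 0.50, -0.000, 0.000, 0.079],
[-4.78, 1.94, 0.50, -0.000, 0.000, 0.079],
```

Call:
{"fn": "step_arm", "kwargs": {
  "commands": [
    [-3.6,-3.7,0.5,0,0,0.079],
    [-3.9,-3.4,0.5,0,0,0.079],
    [-4.15,-3.1,0.5,0,0,0.079],
    [-4.4,-2.75,0.5,0,0,0.079],
    [-4.6,-2.4,0.5,0,0,0.079],
    [-4.75,-2.0,0.5,0,0,0.079],
    [-4.9,-1.65,0.5,0,0,0.079],
    [-5.0,-1.25,0.5,0,0,0.079]
  ],
  "grip": 6
}}

```text
clock: 1.1
position: [0.3672, 0.1896, 0.1862]
orientation: [-3.136, 0.002, 2.186]
wrist_force: [1.0, -0.5, -0.4]
gripper_width: 0.706
```

```bash
python3 -c "
from h import *
plan([0.553,-0.168,0.15],np.pi/2,8)"
```

```text
from [0.3672 0.1896 0.1862] yaw 2.1857 q [ 0.36 -0.37  2.03 -0.    1.49 -0.26] clock 1.1
[-4.99, -0.68, 0.47, -0.001, 0.000, 0.077],
[-5.03, -0.29, 0.47, -0.001, 0.000, 0.077],
[-5.04, 0.09, 0.46, -0.001, 0.000, 0.077],
[-5.01, 0.48, 0.46, -0.001, 0.000, 0.077],
[-4.96, 0.86, 0.46, -0.001, 0.000, 0.077],
[-4.88, 1.24, 0.46, -0.001, 0.000, 0.077],
[-4.77, 1.61, 0.45, -0.001, 0.000, 0.077],
[-4.64, 1.97, 0.45, -0.001, 0.000, 0.077],
```

Call:
{"fn": "step_arm", "kwargs": {
  "commands": [
    [-5.0,-0.7,0.47,0,0,0.077],
    [-5.0,-0.3,0.47,0,0,0.077],
    [-5.0,0.1,0.46,0,0,0.077],
    [-5.0,0.5,0.46,0,0,0.077],
    [-5.0,0.85,0.46,0,0,0.077],
    [-4.9,1.25,0.46,0,0,0.077],
    [-4.8,1.6,0.45,0,0,0.077],
    [-4.6,2.0,0.45,0,0,0.077]
  ]
}}

```text
clock: 2.1
position: [0.5517, -0.183, 0.147]
orientation: [-3.137, 0.003, 1.547]
wrist_force: [0.5, -0.3, -0.4]
gripper_width: 0.703
```

Run:
```python
from h import *
im=grab("wrist"); np.save("w1.npy",im,allow_pickle=True); cv2.imwrite("pics/w1.png",im["pixels"])
s=get_state(); print(s["position"],s["orientation"],s["wrist_force"],s["gripper_width"])
R=np.array(im["R"]); print(im["vfov"],im["cx"],im["cy"],"cam pos",(-R.T@im["t"]).round(4)); print(R.round(3))
W=cloud(im); z=W[...,2]
m=(z>.019)&(z<.03)&(np.hypot(W[...,0]-.553,W[...,1]+.168)<.03)
q=W[m]; print(m.sum(),q.mean(0),(q.min(0)+q.max(0))/2,np.ptp(q,axis=0)); print(np.argwhere(m).mean(0))
```

```text
[ 0.55275848 -0.18828859  0.14566279] [-3.137484    0.00616113  1.54073368] [-4.74926424 -2.8174358  -0.02331838] 0.7019201852939257
65.70646984690485 319.8710538808713 201.00330970629514 cam pos [ 0.5539 -0.1046  0.2888]
[[ 1.    -0.024 -0.004]
 [-0.021 -0.95   0.312]
 [-0.011 -0.311 -0.95 ]]
633 [ 0.54997807 -0.16861671  0.02297561] [ 0.55047893 -0.16921891  0.02213726] [0.02508828 0.02558658 0.00626829]
[176.12164297 318.33649289]
```

View pics/w1.png

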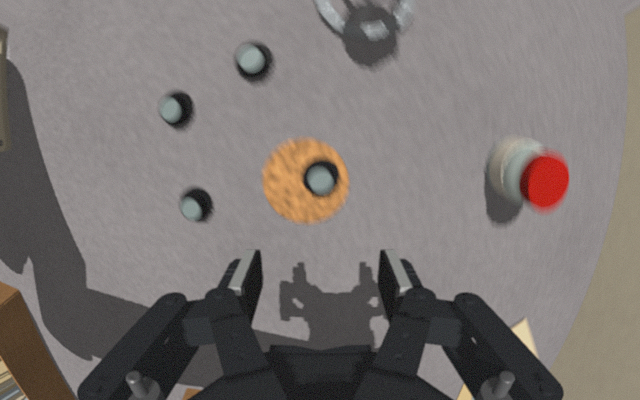

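The wrist view was taken while moving: the lens on the coaster is at about (320,178), the finger tips at (255,255) and (385,255), the jar at (540,180) and the stand foot at (365,20). I'll centre over the lens, settle and measure again.

Call:
{"fn": "step_arm", "kwargs": {
  "commands": [
    [0.8,0.0,0,0,0,-0.015],
    [0.8,0,0,0,0,-0.015],
    [0.4,-0.1,0,0,0,0],
    [0,0,0,0,0,0],
    [0,0,0,0,0,0],
    [0,0,0,0,0,0],
    [0,0,0,0,0,0],
    [0,0,0,0,0,0]
  ]
}}

```text
clock: 3.15
position: [0.551, -0.1648, 0.1451]
orientation: [-3.136, 0.005, 1.575]
wrist_force: [-0.2, -0.2, -0.2]
gripper_width: 0.705
```

```bash
cat >> h.py <<'E'
def circ(q):
    "least-squares circle centre of the hull of xy points"
    h=cv2.convexHull(q[:,:2].astype(np.float32)).reshape(-1,2).astype(float)
    A=np.c_[2*h,np.ones(len(h))]; s=np.linalg.lstsq(A,(h**2).sum(1),rcond=None)[0]
    return s[:2],np.sqrt(s[2]+s[:2]@s[:2])
def st():
    s=get_state(); print("t",round(float(s["clock"]),2),"p",s["position"].round(4),"o",s["orientation"].round(4),"F",s["wrist_force"].round(1),"T",s["torque"].round(2),"w",round(float(s["gripper_width"])*8.54,2),"q6",s["qpos"][5].round(2)); return s
E
python3 - <<'E'
from h import *
im=grab("wrist"); np.save("w2.npy",im,allow_pickle=True)
s=st(); W=cloud(im); z=W[...,2]
near=np.hypot(W[...,0]-.552,W[...,1]+.168)<.035
zt=np.median(z[near&(z>.021)]); print("ztop",zt)
for a,b in((.019,.03),(zt-.0015,zt+.0015),(zt-.0155,zt-.012)):
    q=W[near&(z>a)&(z<b)]; print(len(q),q.mean(0).round(4),circ(q))
E
```

```text
t 3.2 p [ 0.5511 -0.1648  0.1451] o [-3.136   0.0049  1.5752] F [ 0.1  0.5 -0.1] T [ 0.03 -0.02  0.  ] w 5.96 q6 -0.38
ztop 0.2282601698631596
622 [ 0.5501 -0.1682  0.0229] (array([ 0.55011463, -0.16884705]), np.float64(0.012837325408098628))
1523 [ 0.5512 -0.1516  0.2282] (array([ 0.55060637, -0.11091082]), np.float64(0.04640829622443991))
321 [ 0.5549 -0.1486  0.2147] (array([ 0.55181903, -0.12445875]), np.float64(0.03651360951785603))
```

```bash
python3 -c "
from h import *
plan([0.5508,-0.1683,0.011],np.pi/2,5)"
```

```text
from [ 0.5511 -0.1648  0.1451] yaw 1.5752 q [-0.38  0.12  1.65 -0.01  1.37 -0.38] clock 3.2
[-0.06, 0.01, 2.68, -0.001, 0.001, 0.001],
[-0.06, 0.01, 2.68, -0.001, 0.001, 0.001],
[-0.06, 0.00, 2.68, -0.001, 0.001, 0.001],
[-0.06, 0.00, 2.68, -0.001, 0.001, 0.001],
[-0.07, -0.00, 2.68, -0.001, 0.001, 0.001],
```

Call:
{"fn": "step_arm", "kwargs": {
  "commands": [
    [-0.1,0,3,-0.001,0.001,0.001],
    [-0.1,0,3,-0.001,0.001,0.001],
    [-0.1,0,3,-0.001,0.001,0.001],
    [-0.1,0,2.3,-0.001,0.001,0],
    [0,0,1.0,0,0,0],
    [0,0,0.4,0,0,0],
    [0,0,0,0,0,0],
    [0,0,0,0,0,0]
  ]
}}

```text
clock: 4.2
position: [0.5533, -0.1711, 0.0178]
orientation: [3.138, 0.003, 1.571]
wrist_force: [0.4, 0.5, -0.4]
gripper_width: 0.705
```

```bash
python3 -c "
from h import *
st(); plan([0.5508,-0.1683,0.011],np.pi/2,1)"
```

```text
t 4.2 p [ 0.5533 -0.1711  0.0178] o [3.1378e+00 2.9000e-03 1.5711e+00] F [ 0.4  0.5 -0.4] T [-0.    0.01  0.01] w 6.02 q6 -0.39
from [ 0.5533 -0.1711  0.0178] yaw 1.5711 q [-0.39  0.28  1.73 -0.    1.13 -0.39] clock 4.2
[0.28, -0.26, 0.68, 0.004, 0.003, 0.000],
```

Call:
{"fn": "step_arm", "kwargs": {
  "commands": [
    [0.14,-0.1,0.35,0.002,0.002,0],
    [0.14,-0.1,0.3,0.002,0.002,0],
    [0,0,0,0,0,0],
    [0,0,0,0,0,0],
    [0,0,0,0,0,0],
    [0,0,0,0,0,0],
    [0,0,0,0,0,0],
    [0,0,0,0,0,0]
  ],
  "grip": 3.4,
  "newtons": 20
}}

```text
clock: 5.2
position: [0.5524, -0.1685, 0.0126]
orientation: [3.14, -0.0, 1.571]
wrist_force: [-0.5, 0.1, 0.4]
gripper_width: 0.397
```

Run:
```python
from h import *
st()
im=grab("wrist"); cv2.imwrite("pics/w3.png",cv2.resize(im["pixels"][130:330,200:440],None,fx=3,fy=3))
```

```text
t 5.2 p [ 0.5524 -0.1685  0.0126] o [ 3.1395e+00 -3.0000e-04  1.5712e+00] F [-0.5  0.1  0.4] T [ 0.01 -0.01 -0.02] w 3.39 q6 -0.39
```

View pics/w3.png

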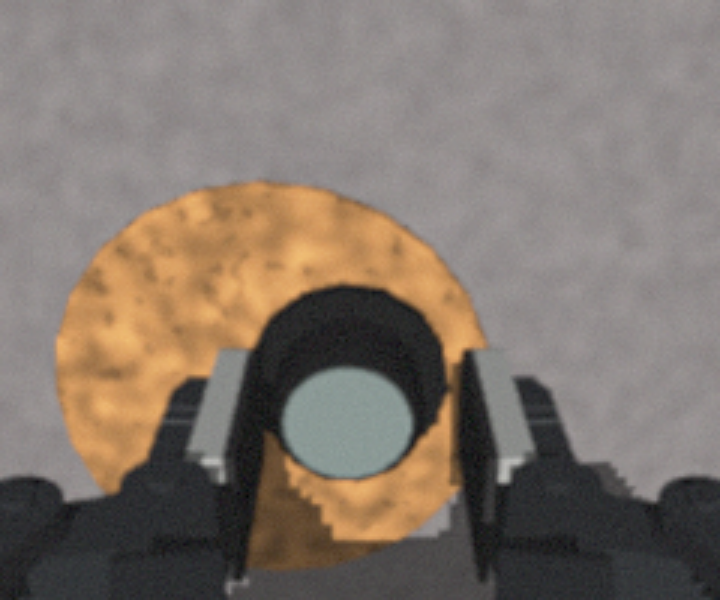

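The view shows the lens centred between the pads, with the flange spanning x 258–445, the pads at 255 and 458, and the glass at (347,422). I'll lower 2 mm and grip gently.

Call:
{"fn": "step_arm", "kwargs": {
  "commands": [
    [0,-0.1,0.2,0,0,0],
    [0,0,0,0,0,0],
    [0,0,0,0,0,0],
    [0,0,0,0,0,0],
    [0,0,0,0,0,0],
    [0,0,0,0,0,0],
    [0,0,0,0,0,0],
    [0,0,0,0,0,0]
  ],
  "grip": 2.0,
  "newtons": 25
}}

```text
clock: 6.25
position: [0.5524, -0.1687, 0.0121]
orientation: [3.138, 0.0, 1.571]
wrist_force: [-0.2, 0.5, 1.7]
gripper_width: 0.286
```

Run:
```python
from h import *
s=st()
# rows: up to 0.15 and toward the mouth, stop 30 mm short in -y
plan([0.596,-0.03,0.145],np.pi/2,8)
```

```text
t 6.25 p [ 0.5524 -0.1687  0.0121] o [3.1376e+00 1.0000e-04 1.5712e+00] F [-0.2  0.5  1.7] T [ 0.01  0.07 -0.03] w 2.44 q6 -0.39
from [ 0.5524 -0.1687  0.0121] yaw 1.5712 q [-0.39  0.28  1.74  0.    1.12 -0.39] clock 6.25
[1.73, 0.55, -1.66, 0.000, 0.000, 0.000],
[1.73, 0.55, -1.66, 0.000, 0.000, 0.000],
[1.73, 0.55, -1.66, 0.000, 0.000, 0.000],
[1.73, 0.55, -1.66, 0.000, 0.000, 0.000],
[1.73, 0.55, -1.66, 0.000, 0.000, 0.000],
[1.73, 0.55, -1.66, 0.000, 0.000, 0.000],
[1.73, 0.55, -1.66, 0.000, 0.000, 0.000],
[1.73, 0.55, -1.66, 0.000, 0.000, 0.000],
```

Call:
{"fn": "step_arm", "kwargs": {
  "commands": [
    [0,0,-2.0,0,0,0],
    [0,0,-4,0,0,0],
    [1,0.4,-4,0,0,0],
    [4,1.4,-3,0,0,0],
    [4,1.4,-0.3,0,0,0],
    [3.2,1.0,0,0,0,0],
    [1,0.2,0,0,0,0],
    [0,0,0,0,0,0]
  ]
}}

```text
clock: 7.25
position: [0.5982, -0.034, 0.1597]
orientation: [3.13, 0.001, 1.569]
wrist_force: [0.4, -1.1, 0.2]
gripper_width: 0.287
```

Call:
{"fn": "step_arm", "kwargs": {
  "commands": [
    [0,0,0,0,0,0],
    [0,0,0,0,0,0],
    [0,0,0,0,0,0],
    [0,0,0,0,0,0],
    [0,0,0,0,0,0],
    [0,0,0,0,0,0],
    [0,0,0,0,0,0],
    [0,0,0,0,0,0]
  ]
}}

```text
clock: 8.25
position: [0.597, -0.0376, 0.1592]
orientation: [3.132, 0.002, 1.566]
wrist_force: [0.3, -0.3, -0.3]
gripper_width: 0.291
```

Run:
```python
from h import *
im=grab("wrist"); np.save("w4.npy",im,allow_pickle=True); cv2.imwrite("pics/w4.png",im["pixels"][:300,170:490])
s=st(); W=cloud(im); z=W[...,2]; p=s["position"]
near=np.hypot(W[...,0]-.596,W[...,1]-.005)<.035
q=W[near&(z>.065)&(z<.09)]; print(len(q),q.mean(0).round(4),np.percentile(q[:,2],[5,50,95]))
for a,b in((.077,.085),(.07,.09)):
    q=W[near&(z>a)&(z<b)]; print(len(q),circ(q))
    d=q[np.hypot(q[:,0]-circ(q)[0][0],q[:,1]-circ(q)[0][1])<.0235]
# lens barrel top in grip
nl=np.hypot(W[...,0]-p[0],W[...,1]-p[1])<.02
for a,b in((.004,.018),):
    q=W[nl&(z>p[2]+a)&(z<p[2]+b)]; print("lens",len(q),q.mean(0).round(4),q[:,2].min(),q[:,2].max(),circ(q))
# top, scene refits of the mouth
for n in("top","scene"):
    i2=np.load(n+".npy",allow_pickle=True).item(); V=cloud(i2); q=V[(np.hypot(V[...,0]-.596,V[...,1]-.005)<.04)&(V[...,2]>.077)]; print(n,len(q),circ(q))
    q=V[(np.hypot(V[...,0]-.552,V[...,1]+.168)<.03)&(V[...,2]>.02)]; print(n,"lens",circ(q))
```

```text
t 8.3 p [ 0.597  -0.0376  0.1592] o [3.1323e+00 1.7000e-03 1.5656e+00] F [-1.4  0.2 -0.4] T [-0.02 -0.04  0.  ] w 2.43 q6 -0.14
2738 [0.5935 0.0058 0.0772] [0.07191234 0.07752762 0.07995988]
1650 (array([0.59348633, 0.00520464]), np.float64(0.02604640502012034))
2714 (array([0.59358256, 0.00532272]), np.float64(0.026123026156466604))
lens 2410 [ 0.5967 -0.0349  0.1698] 0.16316607171680378 0.17712657389325764 (array([ 0.59668929, -0.03591473]), np.float64(0.017364606300260696))
top 120 (array([0.59417534, 0.00805952]), np.float64(0.025303580123480295))
top lens (array([ 0.5503461 , -0.16612829]), np.float64(0.012082428863393049))
scene 111 (array([0.59613064, 0.00484672]), np.float64(0.025536898177198262))
scene lens (array([ 0.55290691, -0.16961307]), np.float64(0.012130827524771227))
```

View pics/w4.png

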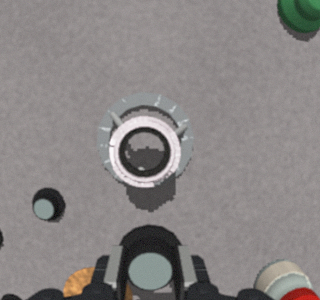

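The wrist view shows the mouth at about (145,150) in the crop and the gripped lens glass at about (150,270). Next I'll get the lens-to-mouth offset and the thread gaps from this same image.

Run:
```python
from h import *
im=np.load("w4.npy",allow_pickle=True).item(); W=cloud(im); z=W[...,2]; px=im["pixels"].astype(int)
B,G,R=px[...,0],px[...,1],px[...,2]
v,u=np.mgrid[0:400,0:640]
m=((G-R>10)&(B-R>4)&(z>.155)&(z<.185)&(np.hypot(W[...,0]-.597,W[...,1]+.037)<.02))
n,lab,stt,c=cv2.connectedComponentsWithStats(m.astype(np.uint8)); k=1+stt[1:,4].argmax(); q=W[lab==k]
print("glass",stt[k],c[k],q.mean(0),q[:,2].std(),circ(q), px[int(c[k][1]),int(c[k][0])])
# same on the w2 picture for consistency
im2=np.load("w2.npy",allow_pickle=True).item(); W2=cloud(im2); p2=im2["pixels"].astype(int)
m=((p2[...,1]-p2[...,2]>10)&(np.hypot(W2[...,0]-.551,W2[...,1]+.168)<.02)); q=W2[m]; print("glass2",len(q),q.mean(0),circ(q))
# thread polar profile
c0=np.array([.5935,.0053])
d=W[...,:2]-c0; r=np.hypot(d[...,0],d[...,1]); th=np.degrees(np.arctan2(d[...,1],d[...,0]))
for lo,hi in((.0235,.0262),(.0262,.028)):
  print(lo); 
  print([(a,int((s:=(r>lo)&(r<hi)&(abs((th-a+180)%360-180)<5)&(z>.02)).sum()),round(float(np.nanmedian(z[s])*1000),1) if s.any() else None,round(float(np.nanpercentile(z[s],75)*1000),1) if s.any() else None) for a in range(-180,180,10)])
# bore fit
for lo,hi in((.077,.084),):
  s=(r<.03)&(z>lo)&(z<hi); e=r[s]; print("inner r pct",np.percentile(e,[1,5,95,99]))
  # inner edge points by angle
  pts=[]
  for a in range(-180,180,10):
    t=s&(abs((th-a+180)%360-180)<5)
    if t.any(): rr=np.percentile(r[t],3); pts.append(c0+rr*np.array([np.cos(np.radians(a)),np.sin(np.radians(a))]))
  print("inner fit",circ(np.array(pts)))
cv2.imwrite("pics/collar.png",cv2.resize(im["pixels"][100:200,260:370],None,fx=6,fy=6,interpolation=cv2.INTER_CUBIC))
```

```text
glass [ 299  253   43   36 1173] [319.97783461 270.88320546] [ 0.59666711 -0.03792169  0.17037458] 0.0005752701307936122 (array([ 0.59675111, -0.03819076]), np.float64(0.010579117300612657)) [149 151 137]
glass2 397 [ 0.54995195 -0.16856054  0.03423202] (array([ 0.55128683, -0.16410228]), np.float64(0.01487986449891645))
0.0235
[(-180, 17, 71.5, 71.8), (-170, 16, 72.0, 72.7), (-160, 13, 73.3, 73.6), (-150, 23, 77.6, 78.0), (-140, 20, 77.9, 78.1), (-130, 19, 77.7, 78.2), (-120, 35, 253.3, 256.8), (-110, 367, 255.3, 257.4), (-100, 151, 254.8, 257.3), (-90, 27, 78.4, 153.4), (-80, 30, 78.9, 154.6), (-70, 39, 256.3, 258.5), (-60, 22, 72.2, 255.9), (-50, 12, 72.4, 72.8), (-40, 11, 73.3, 73.7), (-30, 21, 77.9, 78.2), (-20, 19, 78.1, 78.5), (-10, 21, 77.7, 78.3), (0, 15, 77.6, 78.0), (10, 21, 77.7, 78.5), (20, 21, 78.0, 78.3), (30, 19, 78.1, 78.2), (40, 23, 78.0, 78.5), (50, 22, 70.3, 70.9), (60, 19, 71.5, 71.8), (70, 20, 72.3, 72.9), (80, 23, 73.4, 74.0), (90, 23, 77.8, 78.1), (100, 24, 77.6, 78.3), (110, 25, 78.0, 78.7), (120, 22, 78.0, 78.3), (130, 21, 78.1, 78.3), (140, 19, 77.8, 78.4),
[... 329 characters left out ...]
, 155.8, 156.2), (-70, 112, 255.3, 257.3), (-60, 260, 255.5, 257.7), (-50, 1, 71.0, 71.0), (-40, 2, 72.9, 73.1), (-30, 2, 77.1, 77.1), (-20, 0, None, None), (-10, 0, None, None), (0, 0, None, None), (10, 0, None, None), (20, 7, 40.9, 59.2), (30, 1, 37.1, 37.1), (40, 0, None, None), (50, 0, None, None), (60, 0, None, None), (70, 1, 71.6, 71.6), (80, 2, 73.3, 74.0), (90, 2, 74.5, 74.8), (100, 4, 73.5, 76.0), (110, 3, 74.3, 74.4), (120, 0, None, None), (130, 4, 39.7, 47.2), (140, 10, 41.0, 41.7), (150, 0, None, None), (160, 0, None, None), (170, 0, None, None)]
inner r pct [0.01498421 0.01694375 0.02568046 0.02607042]
inner fit (array([0.5935955 , 0.00544693]), np.float64(0.017851428310081394))
```

View pics/collar.png

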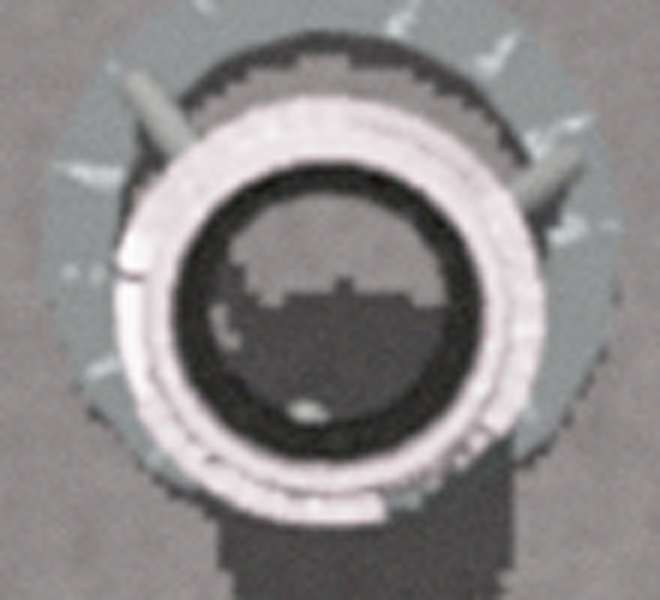

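The collar crop and the depth ring agree. The thread tops are at 78 mm, with gaps at about 45–85°, 165–205° and -75 to -35° in world azimuth, so the mid-gap is at 65° modulo 120°. The mouth is at about (0.594, 0.0055). I'll now bring the lens above it.

```bash
python3 -c "
from h import *
plan([0.5942,0.0057,0.102],np.pi/2,4)"
```

```text
from [ 0.597  -0.0376  0.1592] yaw 1.5656 q [-0.15  0.16  1.59 -0.    1.38 -0.14] clock 8.3
[1.08, -0.09, 1.43, 0.002, 0.000, -0.001],
[1.08, -0.08, 1.43, 0.002, 0.000, -0.001],
[1.08, -0.08, 1.43, 0.002, 0.000, -0.001],
[1.08, -0.07, 1.43, 0.002, 0.000, -0.001],
```

Call:
{"fn": "step_arm", "kwargs": {
  "commands": [
    [1.2,-0.1,0.8,0.003,0,-0.001],
    [1.5,-0.1,1.3,0.003,0,-0.001],
    [1.1,-0.1,1.6,0.003,0,-0.001],
    [0.4,0,1.3,0,0,-0.001],
    [0.1,0,0.5,0,0,0],
    [0,0,0.1,0,0,0],
    [0,0,0,0,0,0],
    [0,0,0,0,0,0]
  ]
}}

```text
clock: 9.3
position: [0.5933, 0.009, 0.0979]
orientation: [-3.139, 0.002, 1.571]
wrist_force: [-0.6, -0.5, -0.0]
gripper_width: 0.283
```

```bash
cat > rel.py <<'E'
from h import *
im=grab("wrist"); s=st(); p=s["position"]; W=cloud(im); z=W[...,2]; px=im["pixels"].astype(int)
m=((px[...,1]-px[...,2]>10)&(abs(z-p[2]-.011)<.006)&(np.hypot(W[...,0]-p[0],W[...,1]-p[1])<.02))
n,lab,stt,c=cv2.connectedComponentsWithStats(m.astype(np.uint8)); k=1+stt[1:,4].argmax(); q=W[lab==k]; g=q.mean(0); print("glass",len(q),g.round(4),circ(q))
bright=(px.min(-1)>150)&(z>.076)&(z<.086)&(np.hypot(W[...,0]-.5945,W[...,1]-.0057)<.032)
q=W[bright]; c,r=circ(q); print("collar",len(q),q.mean(0).round(4),c.round(4),r.round(4),"rel glass-collar",(g[:2]-c).round(4))
h=np.hypot(*(q[:,:2]-c).T); o=q[h>.0245]; print("outer fit",circ(o))
cv2.imwrite("pics/rel.png",cv2.resize(im["pixels"][150:330,220:420],None,fx=3,fy=3,interpolation=cv2.INTER_CUBIC))
plan([0.5942,0.0057,0.102],np.pi/2,1)
E
python3 rel.py
```

```text
t 9.35 p [0.5934 0.0089 0.098 ] o [-3.1395e+00  1.7000e-03  1.5706e+00] F [ 0.1  0.4 -0.2] T [-0.01  0.    0.  ] w 2.46 q6 -0.07
glass 1151 [0.5931 0.0086 0.1092] (array([0.59319868, 0.00828068]), np.float64(0.01051770035916688))
collar 1346 [0.5942 0.0204 0.0785] [0.5939 0.0068] 0.0253 rel glass-collar [-0.0008  0.0018]
outer fit (array([0.59358765, 0.00589785]), np.float64(0.025935432321686533))
from [0.5934 0.0089 0.098 ] yaw 1.5706 q [-0.07  0.21  1.64 -0.    1.29 -0.07] clock 9.35
[-0.32, 0.08, -0.40, -0.002, 0.002, -0.000],
```

Call:
{"fn": "step_arm", "kwargs": {
  "commands": [
    [-0.14,0.03,0,-0.001,0,0],
    [-0.13,0.03,0,-0.001,0.001,0],
    [0,0,0.2,0,0,0],
    [0,0,0.3,0,0,0],
    [0,0,0.2,0,0,0],
    [0,0,0,0,0,0],
    [0,0,0,0,0,0],
    [0,0,0,0,0,0]
  ]
}}

```text
clock: 10.35
position: [0.5945, 0.0057, 0.0912]
orientation: [3.14, 0.001, 1.57]
wrist_force: [-0.1, -1.0, -0.6]
gripper_width: 0.286
```

```bash
python3 rel.py
```

```text
t 10.4 p [0.5945 0.0057 0.0913] o [3.1403e+00 7.0000e-04 1.5702e+00] F [-0.2  0.2  0.7] T [-0.   -0.05  0.05] w 2.41 q6 -0.08
glass 1155 [0.5942 0.0054 0.1025] (array([0.59416724, 0.00498166]), np.float64(0.010506542374835755))
collar 1485 [0.5936 0.0201 0.0785] [0.594  0.0069] 0.0253 rel glass-collar [ 0.0003 -0.0015]
outer fit (array([0.59359754, 0.00569384]), np.float64(0.026056003724517444))
from [0.5945 0.0057 0.0913] yaw 1.5702 q [-0.08  0.22  1.65 -0.    1.27 -0.08] clock 10.4
[0.00, -0.03, -1.07, 0.001, 0.001, -0.001],
```

View pics/rel.png

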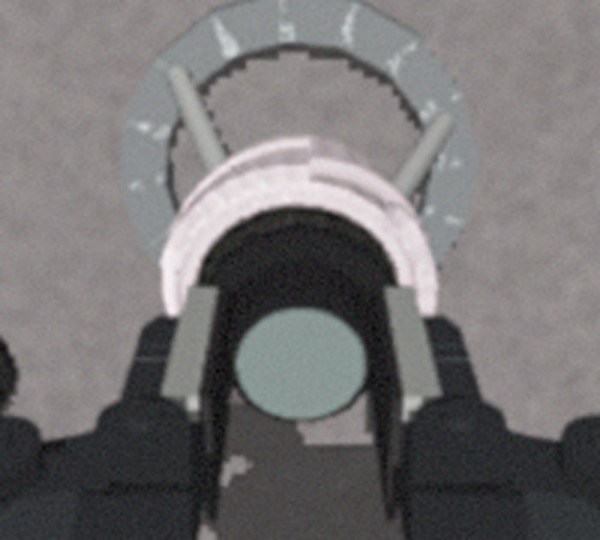

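The view shows the collar centred near x=299 and the glass at (301,362), so they are aligned. I'll descend in 1 mm rows.

Call:
{"fn": "step_arm", "kwargs": {
  "commands": [
    [0.04,-0.04,0,0,0,0],
    [0,0,0.1,0,0,0],
    [0,0,0.1,0,0,0],
    [0,0,0.1,0,0,0],
    [0,0,0.1,0,0,0],
    [0,0,0.05,0,0,0],
    [0,0,0,0,0,0],
    [0,0,0,0,0,0]
  ]
}}

```text
clock: 11.4
position: [0.5941, 0.0061, 0.0865]
orientation: [3.14, 0.001, 1.57]
wrist_force: [0.3, 0.2, -0.0]
gripper_width: 0.286
```

```bash
python3 -c "
from h import *
st()"
```

```text
t 11.4 p [0.5941 0.0061 0.0865] o [3.1401e+00 7.0000e-04 1.5702e+00] F [ 0.3  0.2 -0. ] T [ 0.04 -0.06  0.02] w 2.45 q6 -0.07
```

Call:
{"fn": "step_arm", "kwargs": {
  "commands": [
    [0,0,0.08,0,0,0],
    [0,0,0.06,0,0,0],
    [0,0,0,0,0,0],
    [0,0,0,0,0,0],
    [0,0,0,0,0,0],
    [0,0,0,0,0,0],
    [0,0,0,0,0,0],
    [0,0,0,0,0,0]
  ]
}}

```text
clock: 12.4
position: [0.5942, 0.0061, 0.0851]
orientation: [3.14, 0.001, 1.57]
wrist_force: [-0.0, -0.1, -1.2]
gripper_width: 0.286
```

```bash
python3 -c "
from h import *
st()"
```

```text
t 12.4 p [0.5942 0.0061 0.0851] o [3.1399e+00 7.0000e-04 1.5702e+00] F [-0.  -0.1 -1.2] T [-0.04 -0.01  0.02] w 2.44 q6 -0.07
```

Call:
{"fn": "step_arm", "kwargs": {
  "commands": [
    [0,0,0,0,0,0],
    [0,0,0,0,0,0],
    [0,0,0,0,0,0],
    [0,0,0,0,0,0],
    [0,0,-0.5,0,0,0],
    [0,0,-1.5,0,0,0],
    [0,0,-2,0,0,0],
    [0,0,-1,0,0,0]
  ],
  "grip": 5
}}

```text
clock: 13.4
position: [0.5944, 0.0061, 0.139]
orientation: [3.139, 0.001, 1.57]
wrist_force: [0.2, -0.3, -0.0]
gripper_width: 0.583
```

Call:
{"fn": "step_arm", "kwargs": {
  "commands": [
    [-0.8,0,-0.3,0,0,0],
    [-1,0,0,0,0,0],
    [-1,0,0,0,0,0],
    [-0.6,0,0,0,0,0],
    [0,0,0,0,0,0],
    [0,0,0,0,0,0],
    [0,0,0,0,0,0],
    [0,0,0,0,0,0]
  ],
  "grip": 8.54
}}

```text
clock: 14.4
position: [0.594, -0.0307, 0.142]
orientation: [3.14, 0.001, 1.57]
wrist_force: [0.9, 0.7, 0.4]
gripper_width: 0.999
```

Run:
```python
from h import *
im=grab("wrist"); np.save("w5.npy",im,allow_pickle=True); s=st(); W=cloud(im); z=W[...,2]; px=im["pixels"].astype(int)
near=np.hypot(W[...,0]-.594,W[...,1]-.006)<.032
m=near&(px[...,1]-px[...,2]>10)&(z>.09)
q=W[m]; print("glass",len(q),q.mean(0).round(4),circ(q)[0].round(4))
A=np.c_[q[:,:2]-q[:,:2].mean(0),np.ones(len(q))]; print("plane tilt",np.linalg.lstsq(A,q[:,2],rcond=None)[0].round(4))
b=near&(px.min(-1)>150)&(z>.07)&(z<.086); q=W[b]; c,r=circ(q); print("collar",len(q),c.round(4),r.round(4),np.percentile(q[:,2],[50,95]))
f=near&(px.max(-1)<70)&(z>.08)&(z<.086); q=W[f]; print("flange",len(q),q.mean(0).round(4),circ(q))
cv2.imwrite("pics/w5.png",cv2.resize(im["pixels"][60:260,220:420],None,fx=3,fy=3,interpolation=cv2.INTER_CUBIC))
```

```text
t 14.45 p [ 0.594  -0.0306  0.142 ] o [3.1399e+00 7.0000e-04 1.5696e+00] F [-0.4  0.4  0.6] T [ 0.02  0.02 -0.01] w 8.54 q6 -0.14
glass 836 [0.594  0.0045 0.1023] [ 0.5934 -0.0069]
plane tilt [-0.0742 -2.7113  0.1023]
collar 1871 [0.5936 0.0053] 0.0262 [0.0783866  0.08004747]
flange 841 [0.5937 0.0096 0.082 ] (array([0.59390554, 0.00562566]), np.float64(0.01767782425502734))
```

View pics/w5.png

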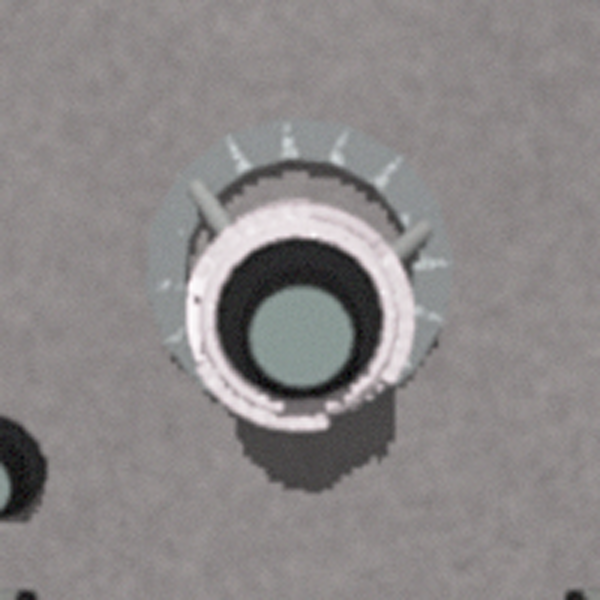

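The view shows the lens seated: glass at (302,337), and the flange ring concentric with the collar. The flange top reads 82.0 mm against 82.5 expected, and its centre is within 0.5 mm of the collar's. Now the ring, rotating counter-clockwise on the way.

Run:
```python
from h import *
for n in("top","scene"):
    V=cloud(np.load(n+".npy",allow_pickle=True).item()); q=V[(np.hypot(V[...,0]-.504,V[...,1]-.209)<.04)&(V[...,2]>.0135)]; print(n,len(q),circ(q),np.percentile(q[:,2],[50,95]))
plan([0.504,0.2085,0.14],np.pi/2+1.2,7)
```

```text
top 265 (array([0.50269768, 0.21161759]), np.float64(0.03033374626895259)) [0.01730246 0.02084762]
scene 229 (array([0.50456742, 0.20847163]), np.float64(0.030975608581825787)) [0.01518979 0.01736889]
from [ 0.594  -0.0306  0.142 ] yaw 1.5696 q [-0.14  0.17  1.61 -0.    1.36 -0.14] clock 14.45
[3.41, -1.29, 0.02, 0.000, 0.000, -0.172],
[3.58, -0.69, 0.02, 0.000, 0.000, -0.172],
[3.65, -0.07, 0.03, 0.000, 0.000, -0.172],
[3.61, 0.56, 0.03, 0.000, 0.000, -0.172],
[3.46, 1.17, 0.03, 0.000, 0.000, -0.172],
[3.21, 1.74, 0.03, 0.000, 0.000, -0.172],
[2.86, 2.26, 0.03, 0.000, 0.000, -0.172],
```

Call:
{"fn": "step_arm", "kwargs": {
  "commands": [
    [3.4,-1.3,0,0,0,-0.17],
    [3.6,-0.7,0,0,0,-0.17],
    [3.65,-0.1,0,0,0,-0.17],
    [3.6,0.55,0,0,0,-0.17],
    [3.5,1.2,0,0,0,-0.17],
    [3.2,1.75,0,0,0,-0.17],
    [1.9,1.5,0,0,0,-0.1],
    [0,0,0,0,0,0]
  ],
  "grip": 8.54
}}

```text
clock: 15.45
position: [0.5034, 0.2042, 0.1427]
orientation: [3.14, 0.004, 2.727]
wrist_force: [0.4, 0.2, -1.4]
gripper_width: 0.999
```

Call:
{"fn": "step_arm", "kwargs": {
  "commands": [
    [0,0,0,0,0,0],
    [0,0,0,0,0,0],
    [0,0,0,0,0,0],
    [0,0,0,0,0,0],
    [0,0,0,0,0,0],
    [0,0,0,0,0,0],
    [0,0,0,0,0,0],
    [0,0,0,0,0,0]
  ]
}}

```text
clock: 16.45
position: [0.5047, 0.2016, 0.1427]
orientation: [3.14, 0.005, 2.72]
wrist_force: [0.6, -0.4, -0.8]
gripper_width: 1.0
```

Run:
```python
from h import *
im=grab("wrist"); np.save("w6.npy",im,allow_pickle=True); s=st(); W=cloud(im); z=W[...,2]; px=im["pixels"].astype(int)
near=np.hypot(W[...,0]-.504,W[...,1]-.21)<.045
y=near&(px[...,2]-px[...,0]>50)&(z>.013)&(z<.022)
q=W[y]; c,r=circ(q); print("ring",len(q),q.mean(0).round(4),c.round(4),r.round(4),np.median(q[:,2]))
d=W[...,:2]-c; rr=np.hypot(d[...,0],d[...,1]); i=near&(rr<.014)
print("inside depth",np.nanpercentile(z[i],[5,50,95]))
plan([c[0],c[1],0.03],np.pi/2+1.2,4)
```

```text
t 16.5 p [0.5046 0.2016 0.1427] o [3.1402 0.0048 2.7202] F [-0.1  0.1  0.6] T [0.01 0.03 0.03] w 8.54 q6 -0.86
ring 2788 [0.5008 0.2098 0.0166] [0.5017 0.2096] 0.0312 0.016641073437058545
inside depth [-0.00074393  0.2251579   0.2359692 ]
from [0.5046 0.2016 0.1427] yaw 2.7202 q [ 0.29  0.03  1.75 -0.    1.35 -0.86] clock 16.5
[0.16, 0.15, 2.82, 0.000, 0.001, -0.013],
[0.16, 0.15, 2.82, 0.000, 0.001, -0.013],
[0.15, 0.15, 2.82, 0.000, 0.001, -0.013],
[0.15, 0.16, 2.82, 0.000, 0.001, -0.013],
```

```bash
python3 -c "
from h import *
plan([0.503,0.2102,0.003],2.72,1)"
```

```text
from [0.5046 0.2016 0.1427] yaw 2.7202 q [ 0.29  0.03  1.75 -0.    1.35 -0.86] clock 16.5
[0.57, 0.70, 13.97, 0.001, 0.005, 0.000],
```

Call:
{"fn": "step_arm", "kwargs": {
  "commands": [
    [0.25,0.3,1,0,0.002,0],
    [0.25,0.3,3,0,0.002,0],
    [0.07,0.1,3.3,0,0.001,0],
    [0,0,3,0,0,0],
    [0,0,1.5,0,0,0],
    [0,0,0.5,0,0,0],
    [0,0,0,0,0,0],
    [0,0,0,0,0,0]
  ]
}}

```text
clock: 17.5
position: [0.5031, 0.2124, 0.0159]
orientation: [3.138, 0.001, 2.721]
wrist_force: [0.2, -0.1, -0.4]
gripper_width: 1.0
```

Run:
```python
from h import *
st()
plan([0.503,0.2102,0.002],2.72,1)
im=grab("wrist"); W=cloud(im); z=W[...,2]; px=im["pixels"].astype(int)
near=np.hypot(W[...,0]-.504,W[...,1]-.21)<.045
y=near&(px[...,2]-px[...,0]>50)&(z>.012)&(z<.022)
q=W[y]; c,r=circ(q); print("ring",len(q),q.mean(0).round(4),c.round(4),r.round(4),np.median(q[:,2]))
```

```text
t 17.5 p [0.5031 0.2124 0.0159] o [3.1381e+00 1.2000e-03 2.7206e+00] F [ 0.2 -0.1 -0.4] T [ 0.03 -0.03  0.04] w 8.54 q6 -0.85
from [0.5031 0.2124 0.0159] yaw 2.7206 q [ 0.3   0.2   1.83  0.    1.11 -0.85] clock 17.5
[-0.08, -0.21, 1.39, 0.004, 0.001, 0.001],
ring 7643 [0.4987 0.2108 0.0165] [0.5014 0.2095] 0.0313 0.016624159683460833
```

Call:
{"fn": "step_arm", "kwargs": {
  "commands": [
    [0.03,-0.14,0.5,0.002,0.001,0],
    [0,-0.14,0.5,0.002,0,0],
    [0,0,0.35,0,0,0],
    [0,0,0,0,0,0],
    [0,0,0,0,0,0],
    [0,0,0,0,0,0],
    [0,0,0,0,0,0],
    [0,0,0,0,0,0]
  ],
  "grip": 6.6,
  "newtons": 40
}}

```text
clock: 18.55
position: [0.5031, 0.2102, 0.0033]
orientation: [3.14, 0.003, 2.72]
wrist_force: [-0.5, 0.4, -0.7]
gripper_width: 0.768
```

Call:
{"fn": "step_arm", "kwargs": {
  "commands": [
    [0,0,0,0,0,0],
    [0,0,0,0,0,0],
    [0,0,0,0,0,0],
    [0,0,0,0,0,0],
    [0,0,0,0,0,0],
    [0,0,0,0,0,0],
    [0,0,0,0,0,0],
    [0,0,0,0,0,0]
  ],
  "grip": 5
}}

```text
clock: 19.55
position: [0.5033, 0.2102, 0.0039]
orientation: [3.14, 0.003, 2.721]
wrist_force: [-0.5, -0.1, -0.1]
gripper_width: 0.705
```

```bash
cat > ringrel.py <<'E'
from h import *
im=grab("wrist"); s=st(); p=s["position"]; W=cloud(im); z=W[...,2]; px=im["pixels"].astype(int)
near=np.hypot(W[...,0]-p[0],W[...,1]-p[1])<.042
y=near&(px[...,2]-px[...,0]>50)&(z>p[2]+.005)&(z<p[2]+.025)
zt=np.median(z[y]); q=W[y&(abs(z-zt)<.0015)]; c,r=circ(q); print("ring",len(q),c.round(4),r.round(4),"ztop",zt.round(4),"TCP-underside",(p[2]-zt+.0172).round(4))
d=W[...,:2]-c; rr=np.hypot(d[...,0],d[...,1]); pts=[]; th=np.degrees(np.arctan2(d[...,1],d[...,0]))
m=y&(abs(z-zt)<.002)
for a in range(-180,180,10):
    t=m&(abs((th-a+180)%360-180)<5)
    if t.sum()>20: k=np.percentile(rr[t],2); pts.append(c+k*np.array([np.cos(np.radians(a)),np.sin(np.radians(a))]))
ci,ri=circ(np.array(pts)); print("hole fit",ci.round(4),ri.round(4),len(pts))
R=Ro.from_euler("xyz",s["orientation"]); print("tool-frame offset mm outer/hole",(R.inv().apply(np.r_[c-p[:2],0])*1000).round(2),(R.inv().apply(np.r_[ci-p[:2],0])*1000).round(2))
E
python3 ringrel.py
```

```text
t 19.6 p [0.5033 0.2102 0.0039] o [3.1402e+00 2.8000e-03 2.7206e+00] F [-0.8 -1.1  2.1] T [-0.06  0.12  0.02] w 5.97 q6 -0.85
ring 8192 [0.5017 0.2095] 0.0312 ztop 0.0166 TCP-underside 0.0045
hole fit [0.5016 0.2096] 0.0155 36
tool-frame offset mm outer/hole [ 1.13 -1.3  -0.  ] [ 1.28 -1.24 -0.01]
```

Call:
{"fn": "step_arm", "kwargs": {
  "commands": [
    [0,0,0,0,0,0],
    [0,0,0,0,0,0],
    [0,0,0,0,0,0],
    [0.12,-0.05,0.12,0,0.003,0],
    [0,0,0,0,0,0],
    [0,0,0,0,0,0],
    [0,0,0,0,0,0],
    [0,0,0,0,0,0]
  ],
  "grip": 6.8
}}

```text
clock: 20.6
position: [0.5018, 0.2102, 0.0023]
orientation: [3.14, -0.001, 2.721]
wrist_force: [0.7, -0.2, -0.1]
gripper_width: 0.799
```

Call:
{"fn": "step_arm", "kwargs": {
  "commands": [
    [0,0,0,0,0,0],
    [0,0,0,0,0,0],
    [0,0,0,0,0,0],
    [0,0,0,0,0,0],
    [0,0,0,0,0,0],
    [0,0,0,0,0,0],
    [0,0,-1,0,0,0],
    [0,0,-3,0,0,0]
  ],
  "grip": 5,
  "newtons": 40
}}

```text
clock: 21.6
position: [0.4993, 0.2094, 0.0411]
orientation: [-3.139, -0.005, 2.72]
wrist_force: [-0.7, 0.5, -0.1]
gripper_width: 0.702
```

Call:
{"fn": "step_arm", "kwargs": {
  "commands": [
    [0,0,-4,0,0,-0.1],
    [0,0,-3,0,0,-0.17],
    [0,0,-1,0,0,-0.17],
    [0,0,0,0,0,-0.17],
    [0,0,0,0,0,-0.17],
    [0,0,0,0,0,-0.1],
    [0,0,0,0,0,0],
    [0,0,0,0,0,0]
  ]
}}

```text
clock: 22.6
position: [0.5019, 0.21, 0.1315]
orientation: [3.141, 0.003, -2.657]
wrist_force: [0.9, 0.4, -1.1]
gripper_width: 0.704
```

```bash
python3 ringrel.py; python3 -c "
from h import *
plan([0.594,0.006,0.125],get_state()['orientation'][2]+0.35,7)"
```

```text
t 22.65 p [0.5019 0.21   0.1315] o [ 3.1408  0.0033 -2.6571] F [-0.4  0.3 -1.3] T [ 0.01 -0.02  0.02] w 5.99 q6 -1.75
ring 8194 [0.5019 0.209 ] 0.0313 ztop 0.1453 TCP-underside 0.0034
hole fit [0.5013 0.2088] 0.0156 36
tool-frame offset mm outer/hole [ 0.41 -0.97 -0.  ] [ 1.06 -0.8  -0.  ]
from [0.5019 0.21   0.1315] yaw -2.6571 q [ 0.3   0.05  1.76  0.    1.33 -1.75] clock 22.65
[0.19, -3.19, 0.09, 0.000, 0.000, -0.050],
[0.35, -3.18, 0.09, 0.000, 0.000, -0.050],
[0.51, -3.16, 0.09, 0.000, 0.000, -0.050],
[0.67, -3.13, 0.09, 0.000, 0.000, -0.050],
[0.82, -3.09, 0.09, 0.000, 0.000, -0.050],
[0.98, -3.05, 0.09, 0.000, 0.000, -0.050],
[1.13, -2.99, 0.09, 0.000, 0.000, -0.050],
```

```bash
python3 -c "
from h import *
plan([0.594,0.0058,0.125],get_state()['orientation'][2],1)"
```

```text
from [0.5019 0.21   0.1315] yaw -2.6571 q [ 0.3   0.05  1.76  0.    1.33 -1.75] clock 22.65
[1.36, -22.37, 0.62, 0.001, 0.003, 0.000],
```

Call:
{"fn": "step_arm", "kwargs": {
  "commands": [
    [0.2,-3.0,0,0,0.001,0],
    [0.3,-5,0,0,0.001,0],
    [0.3,-5,0.1,0,0.001,0],
    [0.3,-4.5,0.2,0,0,0],
    [0.2,-3,0.2,0,0,0],
    [0.1,-1.2,0.1,0,0,0],
    [0,0,0,0,0,0],
    [0,0,0,0,0,0]
  ]
}}

```text
clock: 23.65
position: [0.5918, 0.0078, 0.1251]
orientation: [3.139, 0.0, -2.664]
wrist_force: [-0.6, -0.1, -1.0]
gripper_width: 0.696
```

```bash
python3 -c "
from h import *
st(); plan([0.594,0.0058,0.100],get_state()['orientation'][2],1)"
```

```text
t 23.65 p [0.5918 0.0078 0.1251] o [ 3.1393e+00  5.0000e-04 -2.6645e+00] F [-0.6 -0.1 -1. ] T [0.02 0.   0.04] w 5.95 q6 -2.12
from [0.5918 0.0078 0.1251] yaw -2.6645 q [-0.07  0.18  1.63  0.    1.33 -2.12] clock 23.65
[-0.11, -0.28, 2.51, 0.002, 0.000, 0.000],
```

Call:
{"fn": "step_arm", "kwargs": {
  "commands": [
    [-0.08,-0.14,0.4,0,0,0],
    [-0.07,-0.14,0.7,0.001,0,0],
    [0,0,0.6,0.001,0,0],
    [0,0,0.3,0,0,0],
    [0,0,0,0,0,0],
    [0,0,0,0,0,0],
    [0,0,0,0,0,0],
    [0,0,0,0,0,0]
  ]
}}

```text
clock: 24.65
position: [0.5938, 0.0088, 0.1037]
orientation: [3.141, 0.0, -2.661]
wrist_force: [0.4, 0.2, -2.2]
gripper_width: 0.701
```

```bash
cat >> ringrel.py <<'E'
g=near&(px[...,1]-px[...,2]>10)&(abs(z-.0955)<.005); q=W[g]; 
if len(q)>30: print("glass",len(q),q.mean(0).round(4),circ(q))
plan([0.594,0.0058,0.081],s["orientation"][2],1)
cv2.imwrite("pics/rr.png",cv2.resize(im["pixels"][150:350,200:440],None,fx=3,fy=3,interpolation=cv2.INTER_CUBIC))
E
python3 ringrel.py
```

```text
t 24.7 p [0.5938 0.0087 0.1037] o [ 3.1408e+00  4.0000e-04 -2.6614e+00] F [-0.7 -0.  -1.2] T [-0.03 -0.03  0.01] w 5.98 q6 -2.12
ring 8216 [0.5937 0.0078] 0.0312 ztop 0.1175 TCP-underside 0.0035
hole fit [0.5932 0.0075] 0.0156 36
tool-frame offset mm outer/hole [ 0.52 -0.82 -0.  ] [ 1.07 -0.81 -0.  ]
glass 615 [0.5966 0.0073 0.0963] (array([0.59598754, 0.00704941]), np.float64(0.00883412267024328))
from [0.5938 0.0087 0.1037] yaw -2.6614 q [-0.07  0.21  1.64  0.    1.29 -2.12] clock 24.7
[0.12, -0.27, 2.27, 0.001, 0.000, 0.000],
```

View pics/rr.png

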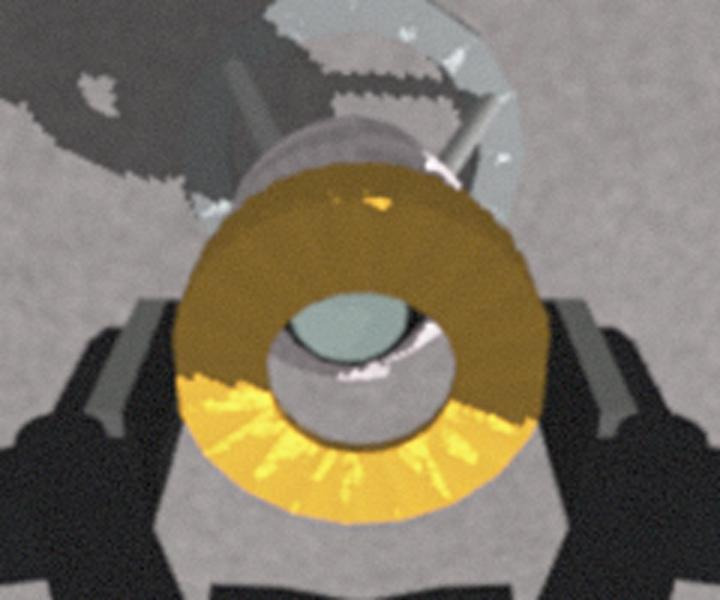

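The view shows the ring gripped level, with its hole centred at (362,370). The glass shows through at (350,325), left of the hole centre, which matches the remaining 2.7 mm tool-y correction. I'll apply that and descend.

Call:
{"fn": "step_arm", "kwargs": {
  "commands": [
    [0.03,-0.13,0,0,0,0],
    [0.03,-0.12,0,0.001,0,0],
    [0,0,0.4,0,0,0],
    [0,0,0.6,0,0,0],
    [0,0,0.5,0,0,0],
    [0,0,0.3,0,0,0],
    [0,0,0,0,0,0],
    [0,0,0,0,0,0]
  ]
}}

```text
clock: 25.7
position: [0.5942, 0.0061, 0.0839]
orientation: [3.141, -0.0, -2.661]
wrist_force: [-0.2, -0.2, -1.7]
gripper_width: 0.703
```

```bash
python3 -c "
from h import *
st(); plan([0.594,0.0058,0.081],get_state()['orientation'][2],1)"
```

```text
t 25.7 p [0.5942 0.0061 0.0839] o [ 3.1415e+00 -3.0000e-04 -2.6614e+00] F [-0.2 -0.2 -1.7] T [ 0.   -0.02 -0.03] w 6.01 q6 -2.13
from [0.5942 0.0061 0.0839] yaw -2.6614 q [-0.08  0.23  1.65 -0.    1.26 -2.13] clock 25.7
[0.03, -0.02, 0.29, 0.000, -0.000, -0.000],
```

Call:
{"fn": "step_arm", "kwargs": {
  "commands": [
    [0,0,0.1,0,0,0],
    [0,0,0.1,0,0,0],
    [0,0,0.06,0,0,0],
    [0,0,0.06,0,0,0],
    [0,0,0.06,0,0,0],
    [0,0,0.06,0,0,0],
    [0,0,0.06,0,0,0],
    [0,0,0.06,0,0,0]
  ]
}}

```text
clock: 26.7
position: [0.5951, 0.0061, 0.0806]
orientation: [-3.141, 0.002, -2.661]
wrist_force: [-3.9, -0.1, 6.8]
gripper_width: 0.706
```

```bash
python3 -c "
from h import *
st()"
```

```text
t 26.7 p [0.5951 0.0061 0.0806] o [-3.1407e+00  1.6000e-03 -2.6613e+00] F [-3.9 -0.1  6.8] T [0.12 0.73 0.05] w 6.03 q6 -2.13
```

Call:
{"fn": "step_arm", "kwargs": {
  "commands": [
    [0.06,0.04,0.02,0,0,0.06],
    [0,0,0.06,0,0,0.06],
    [0,0,0.07,0,0,0.06],
    [0,0,0.07,0,0,0.06],
    [0,0,0.07,0,0,0.06],
    [0,0,0.07,0,0,0.06],
    [0,0,0.07,0,0,0.06],
    [0,0,0.07,0,0,0.06]
  ]
}}

```text
clock: 27.7
position: [0.5949, 0.0056, 0.0804]
orientation: [-3.14, 0.003, 3.129]
wrist_force: [-5.6, 0.4, 7.1]
gripper_width: 0.7
```

```bash
python3 -c "
from h import *
st(); plan([0.594,0.0058,0.0806],get_state()['orientation'][2],1)"
```

```text
t 27.7 p [0.5949 0.0056 0.0804] o [-3.1400e+00  3.1000e-03  3.1286e+00] F [-5.6  0.4  7.1] T [0.16 0.91 0.28] w 5.98 q6 -1.63
from [0.5949 0.0056 0.0804] yaw 3.1286 q [-0.08  0.23  1.66 -0.    1.25 -1.63] clock 27.7
[0.09, 0.02, -0.02, -0.002, 0.003, -0.000],
```

Call:
{"fn": "step_arm", "kwargs": {
  "commands": [
    [0.06,0,0.05,0,0.001,0.06],
    [0.03,0,0.07,0,0.001,0.06],
    [0.02,0,0.07,0,0.001,0.06],
    [0.02,0,0.07,0,0,0.06],
    [0.02,0,0.07,0,0,0.06],
    [0.02,0,0.07,0,0,0.06],
    [0.02,0,0.07,0,0,0.06],
    [0.02,0,0.07,0,0,0.06]
  ]
}}

```text
clock: 28.7
position: [0.5939, 0.0056, 0.0767]
orientation: [-3.141, 0.004, 2.633]
wrist_force: [-0.1, -0.2, -0.8]
gripper_width: 0.703
```

```bash
python3 -c "
from h import *
st(); plan([0.594,0.0058,0.0806],get_state()['orientation'][2],1)"
```

```text
t 28.7 p [0.5939 0.0056 0.0767] o [-3.1409  0.0036  2.6333] F [-0.1 -0.2 -0.8] T [0.01 0.01 0.06] w 6.01 q6 -1.14
from [0.5939 0.0056 0.0767] yaw 2.6333 q [-0.08  0.24  1.66 -0.    1.24 -1.14] clock 28.7
[0.00, 0.02, -0.39, -0.001, 0.004, -0.000],
```

The ring has dropped through the gaps: TCP z went from 80.5 to 76.7 mm with no load. I'll sink to the groove floor without turning.

Call:
{"fn": "step_arm", "kwargs": {
  "commands": [
    [0,0,0.06,0,0.002,0],
    [0,0,0.06,0,0.002,0],
    [0,0,0.06,0,0,0],
    [0,0,0.05,0,0,0],
    [0,0,0.05,0,0,0],
    [0,0,0.04,0,0,0],
    [0,0,0.03,0,0,0],
    [0,0,0,0,0,0]
  ]
}}

```text
clock: 29.7
position: [0.5938, 0.0055, 0.0744]
orientation: [-3.141, -0.001, 2.637]
wrist_force: [-2.2, -0.8, 2.7]
gripper_width: 0.7
```

```bash
python3 -c "
from h import *
st()"
```

```text
t 29.7 p [0.5938 0.0055 0.0744] o [-3.1407e+00 -9.0000e-04  2.6371e+00] F [-2.2 -0.8  2.7] T [ 0.01  0.5  -0.07] w 5.98 q6 -1.14
```

Call:
{"fn": "step_arm", "kwargs": {
  "commands": [
    [0,0,0.04,0,0,0.052],
    [0,0,0.04,0,0,0.052],
    [0,0,0.04,0,0,0.052],
    [0,0,0.04,0,0,0.052],
    [0,0,0.04,0,0,0.052],
    [0,0,0.04,0,0,0.052],
    [0,0,0.03,0,0,0.04],
    [0,0,0,0,0,0]
  ]
}}

```text
clock: 30.7
position: [0.5945, 0.0057, 0.0724]
orientation: [-3.141, 0.001, 2.276]
wrist_force: [-2.3, 0.9, 3.4]
gripper_width: 0.7
```

```bash
python3 -c "
from h import *
st()"
```

```text
t 30.7 p [0.5945 0.0057 0.0724] o [-3.1414e+00  7.0000e-04  2.2762e+00] F [-2.3  0.9  3.4] T [-0.02  0.43 -0.01] w 5.98 q6 -0.78
```

Call:
{"fn": "step_arm", "kwargs": {
  "commands": [
    [0,0,0.03,0,0,0.04],
    [0,0,0.03,0,0,0.04],
    [0,0,0.03,0,0,0.04],
    [0,0,0.02,0,0,0.04],
    [0,0,0.02,0,0,0.04],
    [0,0,0.02,0,0,0.04],
    [0,0,0.01,0,0,0],
    [0,0,0,0,0,0]
  ]
}}

```text
clock: 31.7
position: [0.5946, 0.0058, 0.0711]
orientation: [-3.141, 0.001, 2.039]
wrist_force: [-2.8, 1.3, 4.7]
gripper_width: 0.702
```

```bash
python3 -c "
from h import *
st()"
```

```text
t 31.7 p [0.5946 0.0058 0.0711] o [-3.1415e+00  1.0000e-03  2.0391e+00] F [-2.8  1.3  4.7] T [ 0.06  0.54 -0.06] w 6.0 q6 -0.54
```

Call:
{"fn": "step_arm", "kwargs": {
  "commands": [
    [0,0,0.02,0,0,0.035],
    [0,0,0.02,0,0,0.035],
    [0,0,0.02,0,0,0.035],
    [0,0,0.01,0,0,0.035],
    [0,0,0,0,0,0],
    [0,0,0,0,0,0],
    [0,0,0,0,0,0],
    [0,0,0,0,0,0]
  ]
}}

```text
clock: 32.7
position: [0.5946, 0.0058, 0.0706]
orientation: [3.141, 0.001, 1.889]
wrist_force: [-3.0, 0.4, 5.5]
gripper_width: 0.704
```

```bash
python3 -c "
from h import *
for i in range(1): st()"; python3 ringrel.py
```

```text
t 32.7 p [0.5946 0.0058 0.0706] o [3.1414e+00 1.0000e-03 1.8885e+00] F [-3.   0.4  5.5] T [0.06 0.53 0.08] w 6.02 q6 -0.39
t 32.75 p [0.5946 0.0058 0.0706] o [3.1414e+00 1.0000e-03 1.8886e+00] F [-3.9  0.6  5.2] T [0.06 0.53 0.04] w 5.99 q6 -0.39
ring 7888 [0.5942 0.0047] 0.0312 ztop 0.0843 TCP-underside 0.0035
hole fit [0.5949 0.0031] 0.0166 36
tool-frame offset mm outer/hole [-0.89 -0.74  0.  ] [-2.65 -0.57  0.  ]
glass 1313 [0.5939 0.0058 0.0958] (array([0.59800499, 0.01682192]), np.float64(0.02780746908613319))
from [0.5946 0.0058 0.0706] yaw 1.8886 q [-0.08  0.25  1.66 -0.    1.23 -0.39] clock 32.75
[0.02, -0.06, -1.04, 0.000, 0.001, 0.000],
```

Call:
{"fn": "step_arm", "kwargs": {
  "commands": [
    [0,0,0,0,0,0.03],
    [0,0,0,0,0,0.03],
    [0,0,0,0,0,0.03],
    [0,0,0,0,0,0],
    [0,0,0,0,0,0],
    [0,0,0,0,0,0],
    [0,0,0,0,0,0],
    [0,0,0,0,0,0]
  ]
}}

```text
clock: 33.75
position: [0.5947, 0.0059, 0.0706]
orientation: [3.141, 0.001, 1.792]
wrist_force: [-3.0, -0.0, 5.3]
gripper_width: 0.704
```

```bash
python3 ringrel.py | head -2
```

```text
t 33.8 p [0.5947 0.0059 0.0706] o [3.1412e+00 9.0000e-04 1.7919e+00] F [-2.6  0.6  5.6] T [0.11 0.48 0.06] w 6.0 q6 -0.3
ring 7895 [0.5943 0.0047] 0.0312 ztop 0.0843 TCP-underside 0.0035
```

Call:
{"fn": "step_arm", "kwargs": {
  "commands": [
    [0,0,0,0,0,0.03],
    [0,0,0,0,0,0.03],
    [0,0,0,0,0,0.03],
    [0,0,0,0,0,0],
    [0,0,0,0,0,0],
    [0,0,0,0,0,0],
    [0,0,0,0,0,0],
    [0,0,0,0,0,0]
  ]
}}

```text
clock: 34.8
position: [0.5946, 0.006, 0.0702]
orientation: [3.141, 0.001, 1.696]
wrist_force: [-2.7, 0.7, 3.6]
gripper_width: 0.702
```

```bash
python3 ringrel.py | head -2
```

```text
t 34.85 p [0.5946 0.006  0.0703] o [3.1412e+00 8.0000e-04 1.6958e+00] F [-2.6  1.2  2.7] T [0.08 0.41 0.08] w 5.98 q6 -0.2
ring 7905 [0.5943 0.0049] 0.0312 ztop 0.084 TCP-underside 0.0035
```

Call:
{"fn": "step_arm", "kwargs": {
  "commands": [
    [0,0,0,0,0,0.025],
    [0,0,0,0,0,0.02],
    [0,0,0,0,0,0],
    [0,0,0,0,0,0],
    [0,0,0,0,0,0],
    [0,0,0,0,0,0],
    [0,0,0,0,0,0],
    [0,0,0,0,0,0]
  ]
}}

```text
clock: 35.85
position: [0.5945, 0.006, 0.0701]
orientation: [3.141, 0.001, 1.648]
wrist_force: [-1.4, 1.1, 3.6]
gripper_width: 0.706
```

```bash
python3 ringrel.py | head -2
```

```text
t 35.9 p [0.5945 0.006  0.07  ] o [3.1415e+00 8.0000e-04 1.6479e+00] F [-2.   1.2  3. ] T [0.05 0.37 0.25] w 6.01 q6 -0.15
ring 7897 [0.5942 0.005 ] 0.0312 ztop 0.0838 TCP-underside 0.0035
```

The ring has clamped: it is sinking again and the moment rose from 0.08 to 0.25 N m. I'm stopping here and releasing.

Call:
{"fn": "step_arm", "kwargs": {
  "commands": [
    [0,0,0,0,0,0],
    [0,0,0,0,0,0],
    [0,0,0,0,0,0],
    [0,0,0,0,0,0],
    [0,0,-0.5,0,0,0],
    [0,0,-1.5,0,0,0],
    [0,0,-2.5,0,0,0],
    [0,0,-2.5,0,0,0]
  ],
  "grip": 8.5
}}

```text
clock: 36.9
position: [0.5935, 0.0058, 0.1416]
orientation: [-3.139, 0.0, 1.647]
wrist_force: [1.0, 0.7, 0.1]
gripper_width: 0.995
```

Call:
{"fn": "step_arm", "kwargs": {
  "commands": [
    [-1,0,0,0,0,0],
    [-1,0,0,0,0,0],
    [-1,0,0,0,0,0],
    [0,0,0,0,0,0],
    [0,0,0,0,0,0],
    [0,0,0,0,0,0],
    [0,0,0,0,0,0],
    [0,0,0,0,0,0]
  ]
}}

```text
clock: 37.9
position: [0.5962, -0.0261, 0.1424]
orientation: [-3.14, 0.0, 1.647]
wrist_force: [-0.8, -0.1, -0.1]
gripper_width: 0.991
```

Run:
```python
from h import *
im=grab("wrist"); s=st(); W=cloud(im); z=W[...,2]; px=im["pixels"].astype(int)
near=np.hypot(W[...,0]-.594,W[...,1]-.006)<.036
y=near&(px[...,2]-px[...,0]>40)&(z>.079)&(z<.09); q=W[y]; c,r=circ(q); zt=np.median(q[:,2]); print("ring",len(q),c.round(4),r.round(4),"ztop",zt.round(4))
t=q[abs(q[:,2]-zt)<.0015]; A=np.c_[t[:,:2]-t[:,:2].mean(0),np.ones(len(t))]; print("ring tilt",np.linalg.lstsq(A,t[:,2],rcond=None)[0].round(4))
g=near&(px[...,1]-px[...,2]>10)&(z>.09)&(z<.1); q=W[g]; print("glass",len(q),q.mean(0).round(4),circ(q)[1])
cv2.imwrite("pics/end.png",cv2.resize(im["pixels"][60:260,220:420],None,fx=3,fy=3,interpolation=cv2.INTER_CUBIC))
```

```text
t 37.95 p [ 0.5962 -0.0261  0.1424] o [-3.1405e+00  5.0000e-04  1.6467e+00] F [-0.  -0.2  0. ] T [ 0.01  0.01 -0.  ] w 8.48 q6 -0.21
ring 5126 [0.5942 0.0047] 0.0313 ztop 0.0839
ring tilt [-0.0006 -0.0027  0.0839]
glass 747 [0.594  0.0061 0.0953] 0.010399244670930992
```

View pics/end.png

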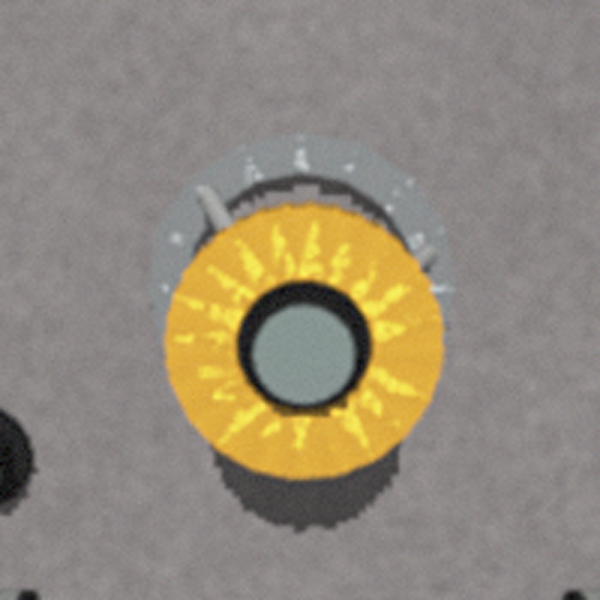

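The view shows the ring level and concentric on the collar, with the hole at (304,345) and the glass at (304,355). After release its top is at 83.9 mm, essentially the 83.8 mm it had when clamped, and the lens glass sits about 1 mm lower than before. Handing in.

```bash
python3 -c "
from h import *
im=grab('wrist'); W=cloud(im); z=W[...,2]; px=im['pixels'].astype(int)
y=(np.hypot(W[...,0]-.594,W[...,1]-.006)<.036)&(px[...,2]-px[...,0]>40)&(z>.079)&(z<.09); print(np.median(z[y]).round(4)); st(); print(sign_off())"
```

```text
0.0839
t 38.0 p [ 0.5962 -0.0262  0.1424] o [-3.1405e+00  5.0000e-04  1.6467e+00] F [0.1 0.5 0. ] T [-0.05  0.   -0.03] w 8.51 q6 -0.21
the job is handed in; nothing more can be done
None
```

The lens is seated in the magnifier and the brass ring is screwed down snug over it. I handed the job in at 38 s, with the gripper open and clear; no verdict was reported.

- **Lens:** I took the mount on the coaster, the farthest from the base at 0.58 m, and seated it with no more than about 1 N at the wrist. Its flange top read 82.0 mm, 0.5 mm below nominal, as other heights from that camera did. It was within about 0.5 mm of the collar's centre.
- **Ring:** I felt for the gaps by turning clockwise and it dropped through. I followed the thread down and stopped when it sank again and the moment rose from 0.08 to 0.25 N m.
- **Last checks:**
  - The ring is level to about 0.003 rad and centred within about 1.5 mm.
  - Its underside is about 12.5–13 mm below the rim.
  - Its height held at 83.9 mm after release (83.8 mm while clamped).
- **Clamp force:** I estimate about 12 N on the lens from the gasket's compression. It was not measured directly.
- **Disagreements:** The cameras differed by up to 3–4 mm, so I relied on the wrist camera and on feel. It also read the gripped ring about 1 mm off the jaw centre; I took that as camera error.
- **Not checked:** I did not re-photograph the paperweight, coin jar or stamp tin, but the arm's path stayed well clear of them.

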